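# Put a lamp driver board through the two-stage test jig

## Task

Test the driver board that lies in the jig's shuttle: push the shuttle fully home under the plunger, then press the plunger down past its soft first stop to the firm second stop and keep it there for at least a full second without overloading the board. Ease the plunger up under control until it is fully raised, and only then pull the shuttle all the way back out with the board still flat in its nest. Leave the other things on the bench where they are.

Things in the scene. Friction and masses are not known exactly. Their poses are not given: they have to be found in the camera images.
- jig: Bench test jig, fixed: grey base plate 270 x 170 mm (x -200 to +70) with two steel rails, 30 mm high, and a gate of two steel posts (18 mm thick, 140 mm apart) with a bridge on top. Origin on the bench, under the upright axis of the plunger, midway between the posts. Its +x is the way the shuttle is pushed home, turned up to 20 degrees from the world's x.
- bridge_top (a point): Top of the jig's aluminium bridge, on the plunger's axis, 157 mm above the bench. The bridge is 50 mm in the jig's x, 172 mm in y, 22 mm thick; a brass bushing stands 15 mm above it round the plunger's rod.
- home_stop (a point): Tip of the stop screw behind the gate, 40 mm beyond the plunger's axis and 26 mm above the bench: the shuttle's far end meets it when home.
- shuttle: Aluminium slide 146 x 90 x 10 mm on the rails, with a shallow white-rimmed nest for the board. Origin on its upper face, 30 mm above the bench; axes as the jig's. In the jig's frame it reads x = -110 mm all the way out (its start; good within 3 mm) and x = 0 home (within 2 mm), both rigid stops. It drags with about 2.5 N. Never move it while probes touch the board.
- shuttle_grip (a point): Middle of the shuttle's handle, an upright black tab at the end nearest the robot, 12 mm thick in the jig's y, 26 mm long in x. This point is 54 mm above the bench (tab's top 64, shuttle's face 30) and 92 mm before the shuttle's origin. Pinch it from above across its thickness; with the shuttle home it stands 67 mm before the bridge's front face.
- plunger: Sprung upright plunger with a black palm knob 46 mm wide, flat top 38 mm wide. Origin in the middle of the knob's top, 235 mm above the bench when fully raised (within 2 mm); z up. Push it down with closed fingers; it follows the fingers up again. It must not snap up or slam down faster than 0.15 m/s.
- probe_plate_level (a point): Point on the plunger's rod 155 mm below the knob's top, by the clear probe plate. The plate has long sprung pins, short ones, and four rigid white stand-offs; the long pins reach 9 mm, the short 3 mm below the stand-offs. The plate is screwed up or down the rod by up to 7 mm, not measured: the stand-offs meet the board after 21 to 35 mm of travel.
- probe_field (a point): Middle of the board's flat, probed half, on its upper face. Felt at the knob: return spring 2 to 4 N; 9 mm before the end the long pins touch, 4 to 6 N; 3 mm before it the short pins add a step of 3.5 N (soft first stop), then 9 to 12 N; then the stand-offs bear and force climbs steeply (firm second stop). 15 to 20 N at the knob is right.
- board: Green circuit board, 90 x 60 x 2.4 mm, 60 g, loose in the nest with 1 mm play. Origin in the middle of its underside; axes as the jig's. Seated, it is level with the shuttle's face, 18 mm before its origin. Parts up to 16 mm tall on the half nearest the robot. For the test it bears over 10 N from the plunger for 1 s, never over 20 N (some 3.5 N less than at the knob).
- led_board: Bystander: round aluminium LED board, 64 mm across, lying beside the jig; origin in the middle of its underside.
- cutters: Bystander: side cutters with black grips, 110 mm long, lying beside the jig; origin under its middle.
- screwdriver: Bystander: screwdriver, 160 mm, lying beside the jig; origin under its middle.
- brush: Bystander: brush, 150 mm, lying beside the jig; origin under its middle.
- iron_stand: Bystander: soldering iron in its spring stand, 100 x 75 mm foot, about 130 mm tall; origin under its middle.
- solder_reel: Bystander: reel of solder, 60 mm across, 44 mm tall, upright; origin in the middle of its underside.
- flux_jar: Bystander: small brown jar, 48 mm across, 55 mm tall; origin in the middle of its underside.

How it is judged:
By the outcome, as a careful person would: the job done as asked, in the order asked, and still so for the second after the job is handed in, with the robot touching nothing.
It also fails if it takes over 70 s, if anything falls off the work surface, if the arm or the gripper's body presses on something with over 40 N, if the wrist force passes 120 N, or if a joint passes its speed limit or range.

## Robot

A 7-joint arm with a two-finger parallel gripper is mounted at the origin on the work surface. World frame = base frame: x ahead of the robot, y to its left, z up, the work surface at z = 0. Lengths are in m, angles in degrees, forces in N, time in s.
With the tool pointing down it reaches from about 0.425 to 0.875 m from the base axis. Payload 4.7 kg.
Tool frame: the origin (TCP) lies between the finger pads; the fingertips stand env.tip_reach ahead of it and the grasp point (between the pads) lies 2 mm behind it (env.tip_reach is the distance from the TCP to the fingertips, in m); z points along the fingers, y is the line along which they close (so a half turn about z gives the same grasp; the last joint's range is limited). The gripper opens to 87 mm and grips with 3 to 60 N. Pads are 19 mm wide; open, the fingers measure 117 mm over their backs; the gripper's body (75 mm by 190 mm) begins 51 mm behind the grasp point.
Start: joints at [-70.583, 18.392, -4.016, 83.108, 1.295, 78.541, -3.26], TCP at [0.207, 0.616, 0.217] pointing down, gripper open.
Joint ranges: [-163.93, 163.93], [-17.29, 119.83], [-79.2, 71.16], [3.27, 140.29], [-89.18, 269.18], [5.43, 117.66], [-154.24, 154.24]. Speed limits (degrees/s): [147.25, 147.25, 180, 180, 180, 180, 180].

## Interface

Orientations are given as [roll, pitch, yaw] about the fixed x, y, z axes, in that order (R = Rz(yaw) Ry(pitch) Rx(roll)).
In Python, from cell import env, read_camera gives the robot as it stands. The module is installed in compiled form; this text tells all that it offers.
- The arm moves only by the shell command python3 -m handwheel 'ROWS' [FORCE]. ROWS is rows parted by semicolons, their numbers by spaces, 1 to 8 of them, each of 5 numbers: dx, dy, dz in m, then a turn about the tool's z in degrees, then the finger opening in m; each row is the pose to reach, as a shift and turn from the pose commanded when the command began, along the tool's axes at that moment; what a row does not reach only later rows make up. A row lasts 1/12 s, in which the tool goes at most 0.0417 m and 7.16 degrees, less where a joint would pass 70% of its speed; a pose out of reach is approached as far as the arm can. The fingers move at their own pace and stop on an object; FORCE is the grip in N (left out, the last holds). Time passes only in rows, so rows that do not move let the fingers close. It prints the time, the measured TCP pose, the force, the opening and the grip force at its end.
- env.get_obs(): the state, without advancing time (a new reading comes with each control period).
- read_camera(name): name is "scene" or "top"; returns a dict with "color" (420x560x3 uint8, blue, green, red), "fx", "fy", "cx", "cy" (pixels), "dist" ([k1, k2, p1, p2, k3] as OpenCV has them; the pictures are not rectified), "world_from_camera" (4x4, takes a point from camera to world coordinates). Camera axes: x right, y down, z forward; pixel columns grow to the right and rows downward; lengths in m; the calibration is good to about 2 mm. A picture is of the moment at which its call begins. There is no depth.
- env.sign_off(): hands the job in; it is judged then, once.
The state is a dict: "time_s": time; "qpos": joint angles; "joint_velocities": joint speeds; "effort": joint torques, N m; "tool_pos": TCP position; "tool_rot": TCP orientation; "force": force on the tool from outside, world axes, zero at the start; "wrist_torque": the same for the moment, N m; "grip_width": finger opening in m; "grasp_force": force on a finger pad.
Only numpy, scipy, OpenCV 4.12 (cv2) and the standard library are available. Lean on these libraries where they do the work, as an engineer would, in place of code of your own. Each camera call takes 0.05 s, during which the arm holds its last target. There are 200 camera calls.

## Working session

There is one attempt and no reset: what is moved stays moved. The work goes in short steps, Python scripts to look and compute and a shell command to move; the robot and the scene stay as the last step left them, time stands still between calls to the robot, and variables do not carry over. Pictures are saved under pics/ and viewed, at most 10 in all, crops included, and the job is handed in when it is done.

```bash
mkdir -p pics; python3 - <<'E'
from cell import env, read_camera
import cv2
for n in("scene","top"):
    r=read_camera(n); cv2.imwrite(f"pics/{n}0.png",r["color"]); print(n,r["fx"],r["fy"],r["cx"],r["cy"],r["dist"]); print(r["world_from_camera"])
o=env.get_obs(); print({k:o[k] for k in("time_s","tool_pos","tool_rot","force","grip_width")},env.tip_reach)
E
```

```text
scene 454.2949661406561 454.2949661406561 280.0400710165833 208.1117258776888 [-0.15264683  0.          0.          0.          0.        ]
[[ 0.02030406  0.83418499 -0.55111083  1.412917  ]
 [ 0.99974589 -0.01154104  0.01936369 -0.01686677]
 [ 0.00979251 -0.55136395 -0.83420735  1.4080148 ]
 [ 0.          0.          0.          1.        ]]
top 400.70184376155885 400.70184376155885 275.07117592612195 209.9091585927422 [-0.01227682  0.          0.          0.          0.        ]
[[ 2.21885285e-02 -9.93302891e-01  1.13388870e-01  4.70976761e-01]
 [-9.99748332e-01 -2.24205071e-02 -7.70888046e-04 -9.87438480e-03]
 [ 3.30796129e-03 -1.13343229e-01 -9.93550386e-01  1.22062468e+00]
 [ 0.00000000e+00  0.00000000e+00  0.00000000e+00  1.00000000e+00]]
{'time_s': 0.1, 'tool_pos': array([0.20730971, 0.61550122, 0.21606371]), 'tool_rot': array([-1.79899863e+02,  5.27099058e-03,  1.61390466e+02]), 'force': array([ 0.43956451, -0.30603895, -0.72063741]), 'grip_width': 0.0872160080556082} 0.017
```

View pics/scene0.png

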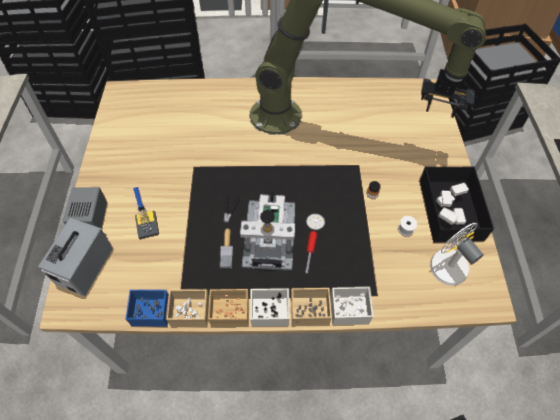

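View pics/top0.png

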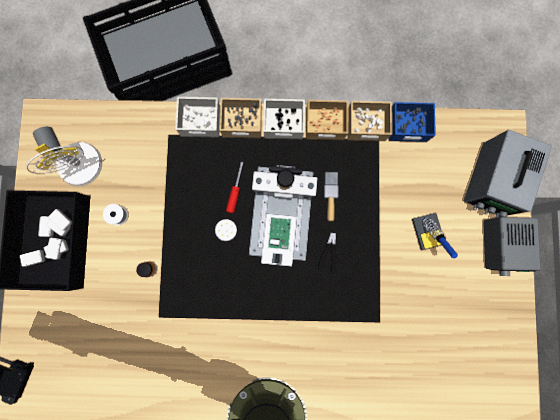

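The top view shows the jig at columns 250–317, rows 165–265, with the knob near (286,178) and the handle near (277,262). In the scene view the jig is around (270,232). I'll zoom in on both.

```bash
python3 - <<'E'
import cv2,numpy as np
a=cv2.imread("pics/top0.png")[155:275,225:345]; b=cv2.imread("pics/scene0.png")[180:280,220:320]
a=cv2.resize(a,(400*1,400),interpolation=cv2.INTER_CUBIC); b=cv2.resize(b,(400,400),interpolation=cv2.INTER_CUBIC)
cv2.imwrite("pics/crop0.png",np.hstack([a,b]))
E
```

```text
(no output)
```

View pics/crop0.png

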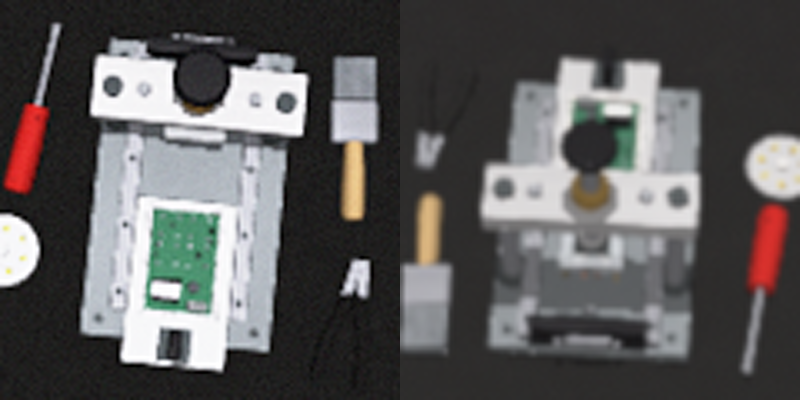

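The crop shows, in the top view, the knob at about (285.6,179), the handle at (277,258.5) and the bridge bolts at (258.9,180.8) and (310.8,185.9). In the scene view the knob is at (267,217), the handle at (272,197) and the bolts at (246,227) and (289.5,229). I'll refine these by mask and triangulate.

```bash
cat >h.py <<'E'
import cv2,numpy as np
from cell import env, read_camera
def und(r,p):
    K=np.array([[r["fx"],0,r["cx"]],[0,r["fy"],r["cy"]],[0,0,1.]])
    q=cv2.undistortPoints(np.array([[p]],float),K,np.array(r["dist"]))[0,0]
    T=np.array(r["world_from_camera"]); d=T[:3,:3]@np.array([q[0],q[1],1]); return T[:3,3],d/np.linalg.norm(d)
def plane(r,p,z): c,d=und(r,p); return c+d*(z-c[2])/d[2]
def tri(r1,p1,r2,p2):
    (a,u),(b,v)=und(r1,p1),und(r2,p2)
    s=np.linalg.lstsq(np.c_[u,-v],b-a,rcond=None)[0]; x,y=a+u*s[0],b+v*s[1]
    return (x+y)/2,np.linalg.norm(x-y)
def dark(im,p,w,thr):
    "centre, size, of the dark blob at p in a window of half width w"
    x,y=map(round,p); g=im[y-w:y+w+1,x-w:x+w+1].max(2)
    n,l,s,c=cv2.connectedComponentsWithStats((g<thr).astype(np.uint8))
    k=1+np.argmin([np.hypot(*(c[i]-w))-0.02*s[i,4] for i in range(1,n)]); return c[k]+[x-w,y-w],s[k]
E
python3 - <<'E'
from h import *
t,s=read_camera("top"),read_camera("scene")
P={"knob":((285.6,179),(267,216.7),9,10,60,60),"handle":((277.2,258.5),(272,197),6,5,90,90),"boltL":((258.9,180.8),(289.5,229.2),4,4,140,140),"boltR":((310.8,185.9),(246,227),4,4,140,140)}
R={}
for k,(a,b,w1,w2,h1,h2) in P.items():
    (pa,sa),(pb,sb)=dark(t["color"],a,w1,h1),dark(s["color"],b,w2,h2)
    x,e=tri(t,pa,s,pb); R[k]=x; print(k,pa.round(1),sa,pb.round(1),sb,(x*1e3).round(1),round(e*1e3,1),"hand-read:",(tri(t,a,s,b)[0]*1e3).round(1))
d=R["boltL"]-R["boltR"]; print("yaw from bolts",np.degrees(np.arctan2(-d[0],d[1])),np.linalg.norm(d),"mid",(R["boltL"]+R["boltR"])/2)
d=R["knob"]-R["handle"]; print("yaw knob-handle",np.degrees(np.arctan2(d[1],d[0])),np.linalg.norm(d[:2]))
# bridge top, white quad on z=.157, from top
for r,(x0,y0,x1,y1) in ((t,(248,165,322,202)),):
    im=r["color"]; g=(im.min(2)>190).astype(np.uint8); m=np.zeros_like(g); m[y0:y1,x0:x1]=g[y0:y1,x0:x1]
    m=cv2.morphologyEx(m,cv2.MORPH_OPEN,np.ones((3,3)))
    c=max(cv2.findContours(m,0,2)[0],key=cv2.contourArea); q=np.array([plane(r,p[0],.157)[:2] for p in c.astype(float)],np.float32)
    print("bridge rect",cv2.minAreaRect(q*1000))
hsv=cv2.cvtColor(t["color"],40); m=cv2.inRange(hsv,(40,60,30),(90,255,200)); m[:200]=0;m[262:]=0;m[:,:255]=0;m[:,305:]=0
c=max(cv2.findContours(m,0,2)[0],key=cv2.contourArea); print("board rect",cv2.minAreaRect(np.array([plane(t,p[0],.03)[:2] for p in c.astype(float)],np.float32)*1000))
E
```

```text
knob [285.3 177.2] [  0   0  19  17 266] [267.7 215.6] [  4   3  16  13 140] [666.1 -31.2 236.8] 6.6 hand-read: [663.4 -32.8 226.5]
handle [276.9 258. ] [ 3  2  6  9 45] [271.9 195.3] [ 0  0 11 10 66] [464.4 -16.6  57.3] 5.1 hand-read: [462.9 -16.9  44.4]
boltL [258.2 180.3] [ 1  1  6  6 25] [289.2 228.8] [ 1  2  5  5 19] [670.4  37.8 163.4] 3.4 hand-read: [669.8  37.6 160.1]
boltR [310.2 185.3] [ 1  1  6  6 27] [245.5 226.6] [ 2  2  4  5 17] [ 660.  -101.6  163.4] 3.2 hand-read: [ 659.1 -101.8  159.8]
yaw from bolts -4.233542888871568 0.13982108757432354 mid [ 0.66520579 -0.03190214  0.16337652]
yaw knob-handle -4.14086637827049 0.20219329274546619
bridge rect ((668.938232421875, 12.799686431884766), (51.934165954589844, 75.43849182128906), 1.302586317062378)
board rect ((538.356201171875, -24.51469612121582), (57.43229675292969, 87.98500061035156), 86.08162689208984)
```

Everything agrees. The axis is at (665.4,-31.9) and yaw is about -4.2°. The bolts are 139.8 mm apart (expected 140), knob to handle is 202 mm (expected 202), and the heights 237 and 57 match. Next I'll approach the handle.

```bash
cat >go.py <<'E'
import sys,numpy as np
from scipy.spatial.transform import Rotation as R
from cell import env
o=env.get_obs(); r=R.from_euler("xyz",o["tool_rot"],degrees=True)
a=list(map(float,sys.argv[1:])); d=r.inv().apply(np.array(a[:3])-o["tool_pos"])
print("tool delta",d.round(4),"turn",round(-((a[3]-o["tool_rot"][2]+180)%360-180),2),"rows",np.linalg.norm(d)/.0417, "t",o["time_s"],"rot",o["tool_rot"].round(2))
E
python3 go.py .42 .32 .217 175.8; python3 go.py .464 -.017 .15 175.8
```

```text
tool delta [-0.2959 -0.2124 -0.0004] turn -14.41 rows 8.734393027630912 t 0.2 rot [-179.93    0.    161.39]
tool delta [-0.4451 -0.5176  0.067 ] turn -14.41 rows 16.4505169263727 t 0.2 rot [-179.93    0.    161.39]
```

```bash
R="-0.296 -0.212 0 -14.4 0.087"; python3 -m handwheel '-0.03 -0.02 0 -3 0.06;-0.06 -0.043 0 -6 0.06;-0.1 -0.07 0 -9 0.06;-0.14 -0.1 0 -12 0.06;-0.18 -0.13 0 -14.4 0.06;-0.22 -0.157 0 -14.4 0.06;-0.26 -0.186 0 -14.4 0.06;-0.296 -0.212 0 -14.4 0.06'; python3 go.py .464 -.017 .15 175.8
```

```text
time_s: 0.87
tool_pos: [0.3976, 0.3515, 0.2172]
tool_rot: [180.0, 0.0, 175.8]
force: [0.8, 0.8, 0.6]
grip_width: 0.0602
grasp_force: 0.0
tool delta [-0.0932 -0.3627  0.067 ] turn -0.01 rows 9.122089423617602 t 0.8667 rot [1.7998e+02 1.0000e-02 1.7579e+02]
```

```bash
python3 -m handwheel '-0.01 -0.041 0 0 0.06;-0.018 -0.08 0 0 0.06;-0.026 -0.12 0 0 0.06;-0.034 -0.16 0 0 0.06;-0.042 -0.2 0 0 0.06;-0.05 -0.24 0 0 0.06;-0.05 -0.25 0 0 0.06;-0.05 -0.25 0 0 0.06'; python3 go.py .464 -.017 .12 175.8
```

```text
time_s: 1.53
tool_pos: [0.4286, 0.0966, 0.2173]
tool_rot: [180.0, 0.0, 175.4]
force: [0.3, -0.5, 0.2]
grip_width: 0.0599
grasp_force: 0.0
tool delta [-0.0444 -0.1104  0.0973] turn -0.41 rows 3.686114844171308 t 1.5333 rot [1.7997e+02 2.0000e-02 1.7539e+02]
```

```bash
python3 -m handwheel '-0.02 -0.03 0 -0.4 0.06;-0.035 -0.06 0.01 -0.4 0.06;-0.043 -0.09 0.03 -0.4 0.06;-0.043 -0.105 0.06 -0.4 0.06;-0.043 -0.105 0.097 -0.4 0.06;-0.043 -0.105 0.097 -0.4 0.06;-0.043 -0.105 0.097 -0.4 0.06'; python3 go.py .464 -.017 .054 175.8
python3 - <<'E'
from h import *
ims=[]
for n,(x,y) in (("top",(276,235)),("scene",(272,205))):
    im=read_camera(n)["color"][y-50:y+50,x-50:x+50]; ims.append(cv2.resize(im,(400,400),interpolation=2))
cv2.imwrite("pics/pre.png",np.hstack(ims))
E
```

```text
time_s: 2.12
tool_pos: [0.4621, -0.0062, 0.1189]
tool_rot: [-179.9, -0.2, 176.3]
force: [-0.4, -0.3, 0.2]
grip_width: 0.0599
grasp_force: 0.0
tool delta [-0.0029 -0.0106  0.0649] turn 0.48 rows 1.5795432749490026 t 2.1167 rot [-179.95   -0.24  176.28]
```

View pics/pre.png

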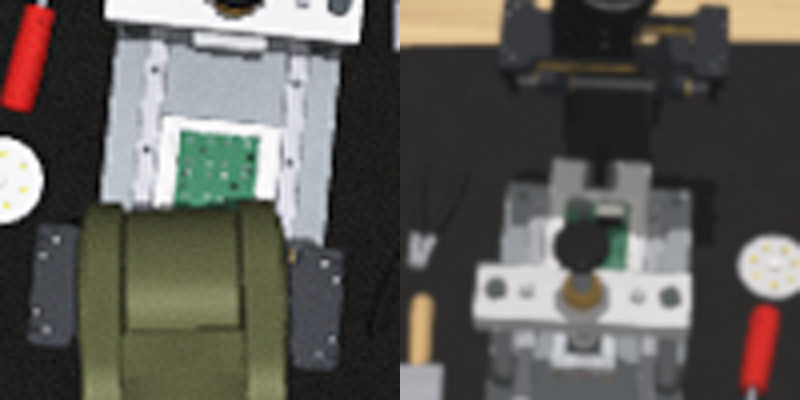

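The gripper hangs above the handle, and in the scene crop the handle's dark gap at (603,170) lies between the pale finger pads. I'll descend and correct the 10 mm y offset.

```bash
python3 -m handwheel '-0.002 -0.01 0 0.5 0.05;-0.002 -0.01 0.02 0.5 0.05;-0.002 -0.01 0.04 0.5 0.05;-0.002 -0.01 0.055 0.5 0.05;-0.002 -0.01 0.065 0.5 0.05;-0.002 -0.01 0.065 0.5 0.05;-0.002 -0.01 0.065 0.5 0.05'; python3 go.py .464 -.017 .054 175.8
```

```text
time_s: 2.8
tool_pos: [0.4656, -0.0176, 0.0559]
tool_rot: [180.0, 0.1, 175.7]
force: [0.3, -0.9, 0.5]
grip_width: 0.05
grasp_force: 0.0
tool delta [0.0017 0.0005 0.0019] turn -0.1 rows 0.0618717672323566 t 2.8 rot [1.800e+02 6.000e-02 1.757e+02]
```

```bash
python3 -m handwheel '0.001 0 0.001 0 0.012;0.001 0 0.001 0 0.005;0.001 0 0.001 0 0.005;0.001 0 0.001 0 0.005;0.001 0 0.001 0 0.005;0.001 0 0.001 0 0.005;0.001 0 0.001 0 0.005;0.001 0 0.001 0 0.005' 15; python3 go.py .5737 -.025 .054 175.8
```

```text
time_s: 3.47
tool_pos: [0.4639, -0.019, 0.0542]
tool_rot: [-179.9, 0.0, 175.7]
force: [-0.3, -4.2, 1.6]
grip_width: 0.0116
grasp_force: 15.0
tool delta [-0.11    0.0023  0.0002] turn -0.14 rows 2.6378612481638855 t 3.4667 rot [-1.7990e+02  1.0000e-02  1.7566e+02]
```

Gripped: 11.6 mm opening at 15 N. Now pushing along the jig's x.

```bash
python3 -m handwheel '-0.003 -0.001 0 0 0.005;-0.01 -0.001 0 0 0.005;-0.02 -0.001 0 0 0.005;-0.03 -0.001 0 0 0.005;-0.04 -0.001 0 0 0.005;-0.05 -0.001 0 0 0.005;-0.058 -0.001 0 0 0.005;-0.06 -0.001 0 0 0.005'; python3 go.py .5737 -.025 .054 175.8
```

```text
time_s: 4.13
tool_pos: [0.5254, -0.0236, 0.0542]
tool_rot: [-179.9, 0.1, 175.7]
force: [-2.8, -3.4, 7.0]
grip_width: 0.0112
grasp_force: 15.0
tool delta [-0.0483  0.0023  0.0002] turn -0.12 rows 1.1598700819997343 t 4.1333 rot [-1.7994e+02  6.0000e-02  1.7568e+02]
```

```bash
python3 -m handwheel '-0.008 0 -0.0005 0 0.005;-0.016 0 -0.0005 0 0.005;-0.024 0 -0.0005 0 0.005;-0.032 0 -0.0005 0 0.005;-0.038 0 -0.0005 0 0.005;-0.043 0 -0.0005 0 0.005;-0.045 0 -0.0005 0 0.005;-0.045 0 -0.0005 0 0.005'; python3 go.py .5737 -.025 .054 175.8
```

```text
time_s: 4.8
tool_pos: [0.5692, -0.0269, 0.0543]
tool_rot: [-180.0, 0.1, 175.7]
force: [0.3, -4.6, -1.3]
grip_width: 0.0112
grasp_force: 15.0
tool delta [-0.0043  0.0022  0.0003] turn -0.13 rows 0.1167630925846494 t 4.8 rot [-1.7996e+02  6.0000e-02  1.7567e+02]
```

```bash
python3 -m handwheel '-0.001 0 0 0 0.005;-0.002 0 0 0 0.005;-0.003 0 0 0 0.005;-0.004 0 0 0 0.005;-0.004 0 0 0 0.005'; python3 go.py .5737 -.025 .054 175.8
```

```text
time_s: 5.22
tool_pos: [0.5718, -0.027, 0.0543]
tool_rot: [-180.0, -0.1, 175.7]
force: [-2.3, -4.3, 0.7]
grip_width: 0.0117
grasp_force: 15.0
tool delta [-0.0017  0.0022  0.0003] turn -0.12 rows 0.06675539783854367 t 5.2167 rot [-1.7998e+02 -5.0000e-02  1.7568e+02]
```

```bash
python3 -m handwheel '-0.001 0 0 0 0.005;-0.002 0 0 0 0.005;-0.002 0 0 0 0.005;-0.002 0 0 0 0.005'; python3 -m handwheel '-0.001 0 0 0 0.005;-0.002 0 0 0 0.005;-0.002 0 0 0 0.005;-0.002 0 0 0 0.005'
```

```text
time_s: 5.55
tool_pos: [0.5736, -0.0272, 0.0543]
tool_rot: [-180.0, -0.1, 175.7]
force: [-2.0, -4.2, 0.0]
grip_width: 0.012
grasp_force: 15.0
time_s: 5.88
tool_pos: [0.5736, -0.0272, 0.0542]
tool_rot: [180.0, -0.3, 175.7]
force: [-6.9, -4.3, 4.7]
grip_width: 0.0117
grasp_force: 15.0
```

Home: 109.7 mm of travel, and force rises against the stop. Release and rise.

```bash
python3 -m handwheel '0.001 0 0 0 0.005;0.0015 0.001 0 0 0.03;0.0015 0.002 0 0 0.04;0.0015 0.002 0 0 0.04;0.0015 0.002 -0.015 0 0.04;0.0015 0.002 -0.04 0 0.04;0.02 0.002 -0.07 0 0.04;0.03 0.002 -0.105 0 0.04'; python3 go.py .6653 -.033 .300 175.8
```

```text
time_s: 6.55
tool_pos: [0.5454, -0.0209, 0.1596]
tool_rot: [179.9, -0.1, 175.8]
force: [0.4, 0.2, -0.0]
grip_width: 0.0386
grasp_force: 0.0
tool delta [-0.1201 -0.003  -0.1406] turn -0.03 rows 4.436108342313509 t 6.55 rot [ 1.7994e+02 -1.2000e-01  1.7577e+02]
```

```bash
python3 -m handwheel '0 0 -0.04 0 0.0;0 0 -0.08 0 0.0;0 0 -0.12 0 0.0;0 0 -0.145 0 0.0;0 0 -0.145 0 0.0;0 0 -0.145 0 0'; python3 go.py .6653 -.033 .300 175.8
```

```text
time_s: 7.05
tool_pos: [0.5481, -0.0212, 0.3067]
tool_rot: [179.8, 0.3, 175.8]
force: [0.1, -0.2, -1.2]
grip_width: 0.0077
grasp_force: 0.0
tool delta [-0.1177 -0.0032  0.0073] turn 0.0 rows 2.828392492381384 t 7.05 rot [179.84   0.29 175.8 ]
```

```bash
python3 -m handwheel '-0.025 -0.003 0 0 0;-0.06 -0.003 0 0 0;-0.09 -0.003 0.005 0 0;-0.11 -0.003 0.01 0 0;-0.1177 -0.003 0.02 0 0;-0.1177 -0.003 0.03 0 0;-0.1177 -0.003 0.03 0 0;-0.1177 -0.003 0.03 0 0' 10; python3 go.py .6653 -.033 .254 175.8
python3 - <<'E'
from h import *
im=read_camera("scene")["color"][170:270,220:320]
cv2.imwrite("pics/knob.png",cv2.resize(im,(500,500),interpolation=2))
E
```

```text
time_s: 7.72
tool_pos: [0.6622, -0.0342, 0.2732]
tool_rot: [180.0, -0.2, 175.7]
force: [-0.5, 0.0, 0.9]
grip_width: 0.0006
grasp_force: 0.0
tool delta [-0.0031  0.0015  0.0192] turn -0.11 rows 0.46696224582528145 t 7.7167 rot [179.97  -0.18 175.69]
```

View pics/knob.png

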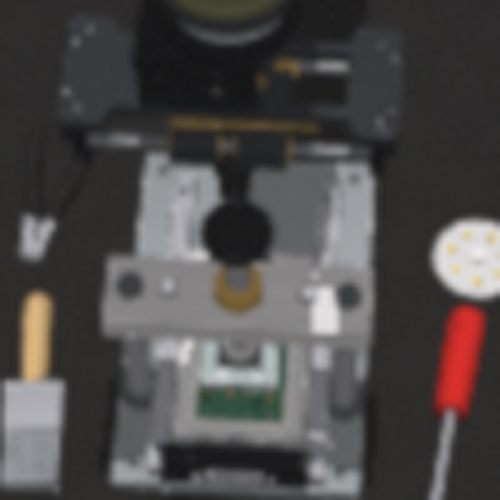

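The closed fingers (235,185) are right above the knob (238,232). The shuttle is home and the board lies under the probe plate at (240,395). I'll descend gently and feel the force.

```bash
python3 -m handwheel '-0.002 0.001 0.004 0 0;-0.002 0.001 0.008 0 0;-0.002 0.001 0.012 0 0;-0.002 0.001 0.015 0 0;-0.002 0.001 0.017 0 0;-0.002 0.001 0.018 0 0;-0.002 0.001 0.019 0 0;-0.002 0.001 0.02 0 0'; python3 -m handwheel '0 0 0.002 0 0;0 0 0.004 0 0;0 0 0.006 0 0;0 0 0.006 0 0';python3 -m handwheel '0 0 0.002 0 0;0 0 0.004 0 0;0 0 0.006 0 0;0 0 0.006 0 0'
```

```text
time_s: 8.43
tool_pos: [0.666, -0.0338, 0.2546]
tool_rot: [180.0, 0.0, 175.7]
force: [0.4, -0.0, 0.7]
grip_width: 0.0006
grasp_force: 0.0
time_s: 8.77
tool_pos: [0.6657, -0.0337, 0.248]
tool_rot: [180.0, -0.0, 175.7]
force: [0.0, 0.3, -0.4]
grip_width: 0.0003
grasp_force: 0.0
time_s: 9.1
tool_pos: [0.6656, -0.0337, 0.242]
tool_rot: [180.0, -0.0, 175.7]
force: [-0.5, 0.7, -0.3]
grip_width: 0.0008
grasp_force: 0.0
```

```bash
python3 - <<'E'
from h import *
for i in range(5): r=read_camera("scene"); o=env.get_obs(); print(o["force"].round(2),o["tool_pos"].round(4))
im=r["color"][180:255,225:310]; a=cv2.resize(im,(510,450),interpolation=2)
cv2.imwrite("pics/knob2.png",a)
K=np.array([[r["fx"],0,r["cx"]],[0,r["fy"],r["cy"]],[0,0,1.]]);W=np.linalg.inv(r["world_from_camera"])
for p in ([.6655,-.0337,.225],[.6655,-.0325,.235],[.6655,-.0325,.157]):print(cv2.projectPoints(np.array([p]),cv2.Rodrigues(W[:3,:3])[0],W[:3,3],K,np.array(r["dist"]))[0])
E
```

```text
[0.35 0.27 0.34] [ 0.6658 -0.0337  0.2422]
[1.3  0.24 0.31] [ 0.6659 -0.0337  0.2425]
[-0.13  0.2   0.71] [ 0.6659 -0.0337  0.2426]
[ 0.46 -0.38 -0.44] [ 0.6659 -0.0337  0.2427]
[ 0.77 -0.34  0.93] [ 0.666  -0.0337  0.2427]
[[[265.88300521 217.52458533]]]
[[[266.22185218 215.77515642]]]
[[[266.60490343 228.85040099]]]
```

View pics/knob2.png

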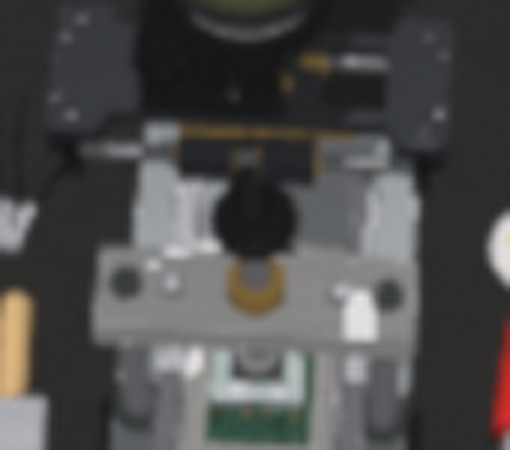

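The knob sits at about (255,215) in the crop and has not moved, even though the tip should be 10 mm below its top. The finger merges dark on dark, so I'll stretch the contrast.

```bash
python3 - <<'E'
from h import *
ims=[read_camera("scene")["color"].astype(float) for _ in range(8)]
im=np.mean(ims,0)[195:235,245:290]; a=cv2.resize(im,(720,600)[0:2] if 0 else (675,600),interpolation=2)
cv2.imwrite("pics/knob3.png",np.clip(a*4,0,255).astype(np.uint8)); print(env.get_obs()["force"],env.get_obs()["tool_pos"])
E
```

```text
[-0.45690448 -0.17696794 -0.73181824] [ 0.6659031  -0.03376341  0.24259233]
```

View pics/knob3.png

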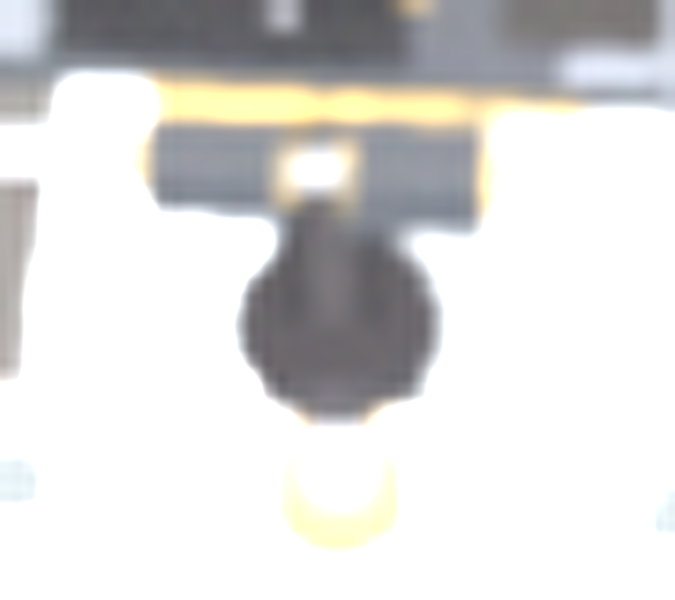

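The tip ends near the middle of the knob's disc at about (267,216). The knob has not moved and there is no force yet, so I'll keep feeling downward in small steps.

```bash
for i in 1 2 3; do python3 -m handwheel '0 0 0.001 0 0;0 0 0.002 0 0;0 0 0.003 0 0;0 0 0.003 0 0' | grep -E "pos|force: \[" ; done
```

```text
tool_pos: [0.6658, -0.0337, 0.2392]
force: [-0.3, -0.2, -0.3]
tool_pos: [0.6658, -0.0337, 0.2363]
force: [-0.1, -0.2, 0.7]
tool_pos: [0.6658, -0.0337, 0.2333]
force: [-0.5, 0.2, -0.3]
```

```bash
python3 - <<'E'
from h import *
r=None;ims=[]
for _ in range(8): r=read_camera("scene"); ims.append(r["color"].astype(float))
m=np.mean(ims,0); im=m[195:235,245:290]
cv2.imwrite("pics/knob4.png",np.clip(cv2.resize(im,(675,600),interpolation=2)*4,0,255).astype(np.uint8))
g=m.max(2); old=cv2.imread("pics/scene0.png").max(2)
for c in (262,267,272): print(c,"now",g[206:236,c].astype(int).tolist(),"\n  old",old[206:236,c].tolist())
K=np.array([[r["fx"],0,r["cx"]],[0,r["fy"],r["cy"]],[0,0,1.]]);W=np.linalg.inv(r["world_from_camera"])
o=env.get_obs(); p=o["tool_pos"]-[0,0,.017]; print(p,cv2.projectPoints(np.array([p]),cv2.Rodrigues(W[:3,:3])[0],W[:3,3],K,np.array(r["dist"]))[0],o["effort"].round(1),o["force"])
E
```

```text
262 now [40, 41, 40, 38, 37, 38, 37, 32, 28, 26, 27, 27, 27, 33, 54, 79, 106, 128, 130, 130, 130, 129, 125, 122, 128, 133, 134, 133, 137, 133] 
  old [213, 206, 209, 213, 205, 177, 114, 59, 43, 43, 43, 44, 42, 44, 66, 109, 169, 211, 209, 193, 170, 138, 126, 123, 129, 134, 140, 165, 190, 172]
267 now [56, 72, 74, 61, 41, 33, 31, 30, 30, 30, 30, 29, 28, 28, 30, 33, 37, 67, 91, 94, 93, 97, 111, 122, 118, 110, 117, 130, 136, 132] 
  old [103, 91, 99, 83, 50, 43, 43, 42, 43, 43, 43, 44, 45, 44, 51, 52, 43, 68, 92, 95, 94, 97, 112, 123, 118, 111, 118, 131, 136, 132]
272 now [40, 40, 41, 40, 37, 37, 33, 29, 28, 28, 27, 27, 28, 31, 37, 53, 100, 132, 129, 129, 128, 127, 122, 118, 123, 131, 135, 135, 133, 128] 
  old [223, 236, 211, 89, 30, 31, 38, 42, 44, 43, 43, 42, 41, 41, 53, 95, 168, 209, 195, 173, 138, 128, 122, 119, 123, 132, 141, 164, 197, 186]
[ 0.6659281  -0.033719    0.21660545] [[[265.92159553 219.09051368]]] [ -0.  -47.2   6.6 -30.9   0.1   0.1  -0. ] [ 1.0340716   0.19452008 -0.03660433]
```

View pics/knob4.png

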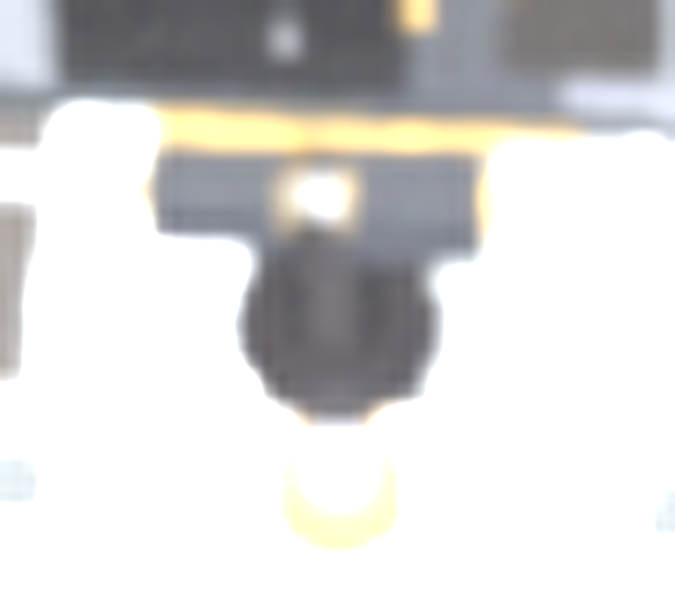

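The knob has not moved, and the finger's visible end stays near row 216. I need to check the tip against the camera, so I'll rise, shift 50 mm sideways over the light bridge and compare the seen tip with the projected one.

```bash
python3 -m handwheel '0 0 -0.005 0 0;0 0 -0.015 0 0;0 0 -0.03 0 0;0 0 -0.04 0 0;0 0.02 -0.04 0 0;0 0.05 -0.04 0 0;0 0.05 -0.04 0 0;0 0.05 -0.04 0 0'
python3 - <<'E'
from h import *
m=np.mean([(r:=read_camera("scene"))["color"].astype(float) for _ in range(6)],0); im=m[190:240,250:310]
K=np.array([[r["fx"],0,r["cx"]],[0,r["fy"],r["cy"]],[0,0,1.]]);W=np.linalg.inv(r["world_from_camera"])
P=lambda p:cv2.projectPoints(np.array([p],float),cv2.Rodrigues(W[:3,:3])[0],W[:3,3],K,np.array(r["dist"]))[0].ravel()
o=env.get_obs(); t=o["tool_pos"]
a=np.clip(cv2.resize(im,(720,600),interpolation=2)*3,0,255).astype(np.uint8)
for n,d in (("tip",[0,0,-.017]),("tcp",[0,0,0]),("body",[0,0,.053]),("bodyfront",[.0375,0,.053]),("x+20 tip",[.02,0,-.017])):
    q=P(t+d); print(n,q.round(1)); cv2.circle(a,tuple(np.int32((q-[250,190]+.5)*12)),4,(0,0,255),1)
for n,p in (("knobtop",[.6655,-.0325,.235]),):
    q=P(p); cv2.circle(a,tuple(np.int32((q-[250,190]+.5)*12)),4,(0,255,0),1)
print(t); cv2.imwrite("pics/side.png",a)
E
```

```text
time_s: 11.82
tool_pos: [0.67, 0.0193, 0.2741]
tool_rot: [179.9, 0.0, 176.0]
force: [-0.7, -0.4, -0.2]
grip_width: 0.0006
grasp_force: 0.0
tip [281.8 212.9]
tcp [281.8 209.8]
body [282.1 199.7]
bodyfront [282.4 210.6]
x+20 tip [281.9 218.5]
[0.66963289 0.01469675 0.27384182]
```

View pics/side.png

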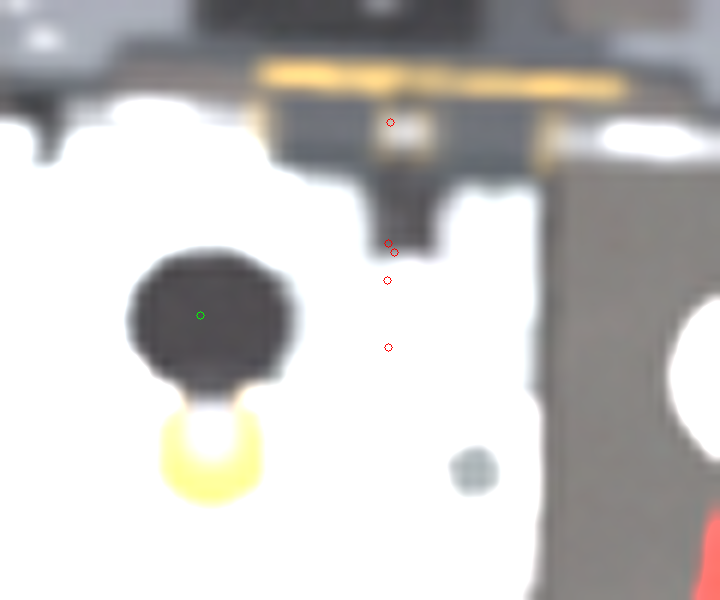

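The tip against the light background ends at row ~211, while its front edge was expected at ~215. Relative to the knob it therefore stands higher than the tip figure says, which fits having felt no contact. I'll go back over the knob and keep feeling downward.

```bash
python3 -m handwheel '0 -0.02 0 0 0;0 -0.04 0 0 0;0 -0.049 0 0 0;0 -0.049 0.01 0 0;0 -0.049 0.02 0 0;0 -0.049 0.03 0 0;0 -0.049 0.035 0 0;0 -0.049 0.035 0 0'; python3 -m handwheel '0 0 0 0 0;0 0 0 0 0;0 0 0 0 0;0 0 0 0 0'; python3 -c "
from cell import env;print(env.tip_reach)"; python3 go.py .668 -.032 .235 175.8
```

```text
time_s: 12.78
tool_pos: [0.665, -0.0309, 0.2358]
tool_rot: [180.0, -0.2, 175.8]
force: [0.3, -0.5, -0.5]
grip_width: 0.0004
grasp_force: 0.0
time_s: 13.12
tool_pos: [0.6663, -0.0327, 0.2392]
tool_rot: [180.0, 0.1, 175.7]
force: [-0.0, 0.3, 0.0]
grip_width: 0.0006
grasp_force: 0.0
0.017
tool delta [-0.0016  0.0008  0.0042] turn -0.1 rows 0.10932997563220465 t 13.1167 rot [1.7999e+02 6.0000e-02 1.7570e+02]
```

```bash
python3 -m handwheel '-0.001 0 0.003 0 0;-0.001 0 0.005 0 0;-0.001 0 0.006 0 0;-0.001 0 0.006 0 0' | grep -E "pos|force: \["; for i in 1 2 3; do python3 -m handwheel '0 0 0.001 0 0;0 0 0.002 0 0;0 0 0.002 0 0' | grep -E "pos|force: \[" ; done
```

```text
tool_pos: [0.6668, -0.0328, 0.2321]
force: [0.2, 0.9, -0.5]
tool_pos: [0.6669, -0.0328, 0.2303]
force: [0.3, -0.3, 0.2]
tool_pos: [0.667, -0.0328, 0.2288]
force: [-0.5, 0.5, 1.3]
tool_pos: [0.667, -0.0328, 0.2266]
force: [0.3, 0.1, 2.3]
```

Contact: about 2.3 N from z ≈ 0.228. The return spring is engaged, so I'll continue down slowly.

```bash
for i in 1 2 3; do python3 -m handwheel '0 0 0.001 0 0;0 0 0.002 0 0;0 0 0.003 0 0;0 0 0.003 0 0' | grep -E "pos|force: \[" ; done
```

```text
tool_pos: [0.667, -0.0329, 0.2234]
force: [-0.4, 0.8, 2.3]
tool_pos: [0.667, -0.0328, 0.2204]
force: [0.5, -0.1, 2.5]
tool_pos: [0.667, -0.0328, 0.2174]
force: [0.2, 0.1, 2.7]
```

```bash
for i in 1 2 3; do python3 -m handwheel '0 0 0.001 0 0;0 0 0.002 0 0;0 0 0.002 0 0' | grep -E "pos|force: \[" ; done; python3 - <<'E'
from h import *
g=np.mean([read_camera("scene")["color"].max(2).astype(float) for _ in range(4)],0)
for c in (262,267,272): print(c,g[214:236,c].astype(int).tolist())
E
```

```text
tool_pos: [0.667, -0.0328, 0.2154]
force: [-0.5, -0.6, 3.7]
tool_pos: [0.667, -0.0328, 0.2134]
force: [-1.0, -0.1, 2.6]
tool_pos: [0.667, -0.0328, 0.2114]
force: [0.1, -0.3, 3.6]
262 [38, 37, 36, 30, 28, 27, 27, 28, 31, 42, 70, 106, 127, 129, 125, 122, 127, 133, 134, 134, 137, 133]
267 [40, 36, 31, 31, 31, 31, 30, 30, 28, 29, 33, 36, 61, 90, 110, 122, 117, 110, 117, 130, 136, 131]
272 [38, 37, 35, 31, 28, 27, 27, 28, 31, 46, 81, 113, 126, 127, 121, 118, 123, 131, 135, 135, 134, 128]
```

The knob's lower edge has dropped about 3 px (~18 mm), so the plunger is following with contact near 0.229. Continuing carefully.

```bash
for i in 1 2 3 4; do python3 -m handwheel '0 0 0.001 0 0;0 0 0.0015 0 0;0 0 0.0015 0 0' | grep -E "pos|force: \[" ; done
```

```text
tool_pos: [0.667, -0.0328, 0.21]
force: [0.6, -0.2, 4.3]
tool_pos: [0.667, -0.0328, 0.2086]
force: [-0.1, -0.1, 4.8]
tool_pos: [0.667, -0.0328, 0.2072]
force: [-0.6, 0.3, 5.1]
tool_pos: [0.667, -0.0328, 0.2056]
force: [-0.4, 0.6, 4.4]
```

```bash
for i in 1 2 3; do python3 -m handwheel '0 0 0.0005 0 0;0 0 0.001 0 0;0 0 0.001 0 0' | grep -E "pos|force: \[" ; done
```

```text
tool_pos: [0.667, -0.0328, 0.2046]
force: [-0.6, -0.2, 5.1]
tool_pos: [0.667, -0.0328, 0.2037]
force: [-1.7, -0.2, 4.9]
tool_pos: [0.667, -0.0328, 0.2028]
force: [-0.3, 0.1, 6.1]
```

```bash
for i in 1 2 3; do python3 -m handwheel '0 0 0.0004 0 0;0 0 0.0007 0 0;0 0 0.0007 0 0' | grep -E "pos|force: \[" ; done
```

```text
tool_pos: [0.6671, -0.0328, 0.2027]
force: [-1.6, 0.7, 8.3]
tool_pos: [0.6671, -0.0328, 0.2025]
force: [-3.2, 0.8, 9.5]
tool_pos: [0.6671, -0.0328, 0.2019]
force: [-3.4, 1.1, 10.3]
```

The first stop (short pins) is at 0.2027, so the stand-offs are due near 0.1997.

```bash
for i in 1 2 3; do python3 -m handwheel '0 0 0.0004 0 0;0 0 0.0007 0 0;0 0 0.0007 0 0' | grep -E "pos|force: \[" ; done
```

```text
tool_pos: [0.6671, -0.0328, 0.2014]
force: [-2.2, 0.2, 11.4]
tool_pos: [0.6671, -0.0329, 0.2008]
force: [-2.8, 0.1, 12.1]
tool_pos: [0.6671, -0.0328, 0.2003]
force: [-3.3, 0.6, 12.7]
```

```bash
for i in 1 2 3; do python3 -m handwheel '0 0 0.0003 0 0;0 0 0.0005 0 0;0 0 0.0005 0 0' | grep -E "pos|force: \[" ; done
```

```text
tool_pos: [0.6671, -0.0328, 0.1999]
force: [-2.6, 0.8, 12.3]
tool_pos: [0.6671, -0.0328, 0.1997]
force: [-4.5, 0.6, 13.3]
tool_pos: [0.6671, -0.0328, 0.1998]
force: [-4.6, 0.3, 14.3]
```

```bash
python3 -m handwheel '0 0 0.0003 0 0;0 0 0.0006 0 0;0 0 0.0006 0 0;0 0 0.0006 0 0' | grep -E "time|pos|force: \["; python3 -m handwheel '0 0 0.0003 0 0;0 0 0.0003 0 0;0 0 0.0003 0 0' | grep -E "time|pos|force: \["
```

```text
time_s: 20.48
tool_pos: [0.6671, -0.0328, 0.1997]
force: [-5.4, 1.7, 18.2]
time_s: 20.73
tool_pos: [0.6671, -0.0328, 0.1997]
force: [-6.3, 0.9, 18.8]
```

Firm stop reached, about 18 N. I'll hold in short pieces and watch the force.

```bash
for i in 1 2 ; do python3 -m handwheel '0 0 -0.0001 0 0;0 0 -0.0001 0 0;0 0 -0.0001 0 0;0 0 -0.0001 0 0' | grep -E "time|force: \["; done
```

```text
time_s: 21.07
force: [-6.0, 0.2, 18.9]
time_s: 21.4
force: [-7.1, 1.1, 17.7]
```

```bash
for i in 1 2 ; do python3 -m handwheel '0 0 0 0 0;0 0 0 0 0;0 0 0 0 0;0 0 0 0 0' | grep -E "time|force: \["; done
```

```text
time_s: 21.73
force: [-6.1, 0.5, 18.1]
time_s: 22.07
force: [-5.9, -0.2, 18.2]
```

Held 1.6 s at 18 N. Easing up slowly.

```bash
python3 -m handwheel '0 0 -0.001 0 0;0 0 -0.0025 0 0;0 0 -0.0045 0 0;0 0 -0.007 0 0;0 0 -0.01 0 0;0 0 -0.013 0 0;0 0 -0.016 0 0;0 0 -0.019 0 0' | grep -E "pos|force: \["; python3 -m handwheel '0 0 -0.003 0 0;0 0 -0.006 0 0;0 0 -0.009 0 0;0 0 -0.011 0 0;0 0 -0.013 0 0;0 0 -0.015 0 0;0 0 -0.017 0 0;0 0 -0.019 0 0' | grep -E "time|pos|force: \["
```

```text
tool_pos: [0.667, -0.0328, 0.215]
force: [1.1, -0.6, 2.7]
time_s: 23.4
tool_pos: [0.6664, -0.0327, 0.2336]
force: [0.0, 0.7, -0.7]
```

```bash
python3 -m handwheel '0 0 -0.003 0 0;0 0 -0.012 0 0;0 0 -0.025 0 0;0 0 -0.045 0 0;0 0 -0.065 0 0;0.03 0 -0.07 0 0;0.06 0 -0.07 0 0.02;0.06 0 -0.07 0 0.04'; python3 go.py .545 -.024 .30 175.8; python3 - <<'E'
from h import *
g=np.mean([read_camera("scene")["color"].max(2).astype(float) for _ in range(4)],0)
for c in (262,267,272): print(c,g[214:236,c].astype(int).tolist())
E
```

```text
time_s: 24.07
tool_pos: [0.6033, -0.0291, 0.306]
tool_rot: [179.9, -0.1, 175.6]
force: [0.5, -1.2, -0.4]
grip_width: 0.0078
grasp_force: 0.0
tool delta [0.0585 0.0006 0.0061] turn -0.18 rows 1.4099942850544138 t 24.0667 rot [ 1.7988e+02 -1.0000e-01  1.7562e+02]
262 [28, 28, 33, 39, 41, 40, 46, 69, 106, 129, 132, 131, 131, 130, 126, 123, 129, 135, 141, 166, 191, 173]
267 [28, 27, 30, 37, 43, 44, 50, 51, 44, 68, 92, 95, 94, 97, 112, 123, 119, 111, 118, 131, 137, 133]
272 [29, 27, 28, 34, 40, 40, 40, 54, 102, 133, 130, 130, 130, 128, 123, 119, 124, 132, 142, 165, 198, 188]
```

The plunger is fully raised: the knob's edge profile matches the start. Back to the handle.

```bash
python3 -m handwheel '0.03 0 0 0 0.04;0.055 0 0.01 0 0.04;0.055 0 0.04 0 0.04;0.055 0 0.08 0 0.04;0.055 0 0.12 0 0.04;0.055 0 0.15 0 0.04;0.055 0 0.17 0 0.04;0.055 0 0.17 0 0.04'; python3 -m handwheel '0 0 0 0 0.04;0 0 0 0 0.04;0 0 0 0 0.04'; python3 go.py .5725 -.0262 .075 175.7;python3 go.py .5725 -.0262 .051 175.7
```

```text
time_s: 24.93
tool_pos: [0.5497, -0.0243, 0.1295]
tool_rot: [-179.9, -0.5, 175.7]
force: [-1.4, -0.9, -0.3]
grip_width: 0.0398
grasp_force: 0.0
time_s: 25.18
tool_pos: [0.5542, -0.0243, 0.1363]
tool_rot: [180.0, 0.2, 175.7]
force: [0.2, -0.0, -0.5]
grip_width: 0.0402
grasp_force: 0.0
tool delta [-0.0182 -0.0005  0.0614] turn -0.02 rows 1.5350769870669674 t 25.1833 rot [179.97   0.21 175.68]
tool delta [-0.0181 -0.0005  0.0854] turn -0.02 rows 2.0928287588787455 t 25.1833 rot [179.97   0.21 175.68]
```

```bash
python3 -m handwheel '-0.018 0 0.015 0 0.04;-0.018 0 0.035 0 0.04;-0.018 0 0.055 0 0.04;-0.018 0 0.07 0 0.04;-0.018 0 0.08 0 0.04;-0.018 0 0.084 0 0.04;-0.018 0 0.084 0 0.04;-0.018 0 0.084 0 0.04'; python3 -m handwheel '0 0 0 0 0.04;0 0 0 0 0.04;0 0 0 0 0.04'
```

```text
time_s: 25.85
tool_pos: [0.5712, -0.0256, 0.0513]
tool_rot: [180.0, 0.1, 175.7]
force: [0.6, -0.9, 0.3]
grip_width: 0.0399
grasp_force: 0.0
time_s: 26.1
tool_pos: [0.5709, -0.0254, 0.0511]
tool_rot: [180.0, 0.1, 175.7]
force: [-0.8, -0.8, 0.4]
grip_width: 0.04
grasp_force: 0.0
```

Shift 1 mm in −y (where the tab centred before), close, and pull.

```bash
python3 -m handwheel '0 -0.001 0 0 0.02;0 -0.001 0 0 0.012;0 -0.001 0 0 0.005;0 -0.001 0 0 0.005;0 -0.001 0 0 0.005;0 -0.001 0 0 0.005;0 -0.001 0 0 0.005' 20;  python3 -m handwheel '0.003 0 0 0 0.005;0.01 0 0 0 0.005;0.02 0 0 0 0.005;0.03 0 0 0 0.005;0.04 0 0 0 0.005;0.05 0 0 0 0.005;0.058 0 0 0 0.005;0.06 0 0 0 0.005'
```

```text
time_s: 26.68
tool_pos: [0.5701, -0.027, 0.0501]
tool_rot: [-180.0, -0.0, 175.7]
force: [-0.5, -2.3, -0.3]
grip_width: 0.0118
grasp_force: 20.0
time_s: 27.35
tool_pos: [0.5084, -0.0223, 0.0502]
tool_rot: [180.0, -0.1, 175.7]
force: [2.5, -4.6, -4.2]
grip_width: 0.0119
grasp_force: 20.0
```

```bash
python3 -m handwheel '0.008 0 0 0 0.005;0.016 0 0 0 0.005;0.024 0 0 0 0.005;0.032 0 0 0 0.005;0.038 0 0 0 0.005;0.043 0 0 0 0.005;0.045 0 0 0 0.005;0.045 0 0 0 0.005'; for i in 1 2; do python3 -m handwheel '0.001 0 0 0 0.005;0.002 0 0 0 0.005;0.002 0 0 0 0.005;0.002 0 0 0 0.005'|grep -E "pos|force: \["; done
```

```text
time_s: 28.02
tool_pos: [0.4643, -0.019, 0.0501]
tool_rot: [-180.0, -0.1, 175.7]
force: [-1.4, -4.5, -1.3]
grip_width: 0.012
grasp_force: 20.0
tool_pos: [0.4632, -0.019, 0.0501]
force: [0.8, -5.2, -2.2]
tool_pos: [0.4613, -0.0188, 0.0501]
force: [2.6, -4.9, -2.2]
```

```bash
for i in 1 2; do python3 -m handwheel '0.001 0 0 0 0.005;0.0015 0 0 0 0.005;0.0015 0 0 0 0.005;0.0015 0 0 0 0.005'|grep -E "pos|force: \["; done
```

```text
tool_pos: [0.4604, -0.0187, 0.0501]
force: [2.1, -5.1, -4.2]
tool_pos: [0.4604, -0.0188, 0.0502]
force: [8.0, -5.6, -9.5]
```

It is against the outer stop after 109.7 mm. Release, rise and look.

```bash
python3 -m handwheel '-0.001 0 0 0 0.005;-0.0015 0 0 0 0.02;-0.0015 0.001 0 0 0.04;-0.0015 0.001 0 0 0.04;-0.0015 0.001 0 0 0.04;-0.0015 0.001 -0.015 0 0.04;-0.0015 0.001 -0.04 0 0.04;-0.0015 0.001 -0.08 0 0.04'; python3 -m handwheel '0 0.01 -0.04 0 0.04;0 0.04 -0.08 0 0.04;-0.0 0.08 -0.08 0 0.04;0 0.12 -0.08 0 0.04;0 0.16 -0.08 0 0.04;0 0.2 -0.08 0 0.04;0 0.2 -0.08 0 0.04;0 0.2 -0.08 0 0.04'
python3 - <<'E'
from h import *
t,s=read_camera("top"),read_camera("scene")
a=t["color"][155:275,215:355]; b=s["color"][180:280,215:325]
cv2.imwrite("pics/end.png",np.hstack([cv2.resize(a,(400,400),interpolation=2),cv2.resize(b,(400,400),interpolation=2)]))
print(dark(t["color"],(277.2,258.5),6,90),dark(t["color"],(285.6,179),9,60))
hsv=cv2.cvtColor(t["color"],40); m=cv2.inRange(hsv,(40,60,30),(90,255,200)); m[:200]=0;m[262:]=0;m[:,:255]=0;m[:,305:]=0
c=max(cv2.findContours(m,0,2)[0],key=cv2.contourArea); print("board rect",cv2.minAreaRect(np.array([plane(t,p[0],.03)[:2] for p in c.astype(float)],np.float32)*1000))
E
```

```text
time_s: 30.02
tool_pos: [0.4569, -0.0168, 0.1283]
tool_rot: [-179.9, -0.4, 175.7]
force: [0.5, 0.3, -0.9]
grip_width: 0.0393
grasp_force: 0.0
time_s: 30.68
tool_pos: [0.474, 0.1853, 0.2097]
tool_rot: [-180.0, -0.1, 176.0]
force: [0.9, -1.3, -0.9]
grip_width: 0.0402
grasp_force: 0.0
(array([276.93181818, 258.02272727]), array([ 3,  2,  6,  9, 44], dtype=int32)) (array([285.27099237, 177.17557252]), array([  0,   0,  19,  17, 262], dtype=int32))
board rect ((538.2333374023438, -24.317092895507812), (57.485774993896484, 87.89266204833984), 85.85781860351562)
```

View pics/end.png

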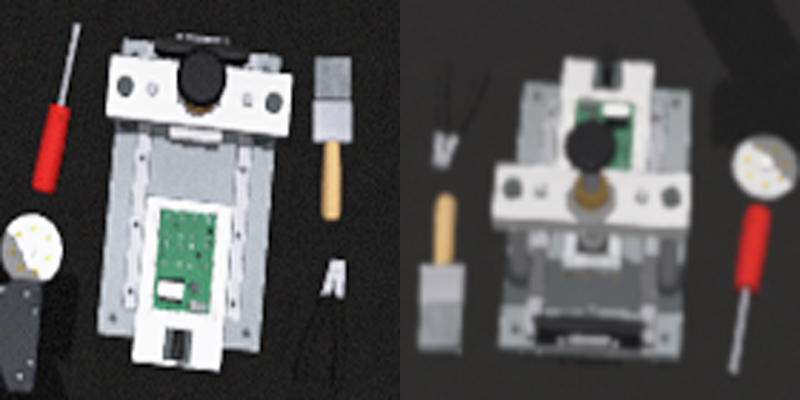

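The handle (276.9,258.0), knob (285.3,177.2) and board rectangle match the start within 0.2 mm. The bystanders shown are where they were. Handing in.

```bash
python3 -c "
from cell import env; print(env.sign_off())"
```

```text
the job is handed in; nothing more can be done
None
```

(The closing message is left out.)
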